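# Walk the wax plate home into its docking bay

### The job

A white screw-cap bottle has been left standing in the docking bay of the wax-melting hot plate: move it out and stand it upright on the wooden coaster, wholly on it. Then walk the heavy plate forward into the bay with short alternate pushes on the two near corners of its body, keeping it roughly square to the bay, until it is fully home against the back stop and both spring catches have snapped into its side notches. Leave the control panel on its near face untouched and do not disturb the other things on the desk.

Things in the scene. Friction and masses are not known exactly. Their poses are not given: they have to be found in the camera images.
- wax_plate: Low hot plate: white steel body 130 mm deep (x) by 200 wide (y), 42 high; aluminium top 116 x 178 up to 52 mm. Flat-bottomed, about 1.6 kg, too wide to grip; a corner push takes 4 to 15 N. Origin: centre of underside; x towards the bay, y left, z up. Starts at the bay's mouth 95 to 113 mm short of home, up to 8 mm aside, 0.12 rad askew. Side notches at x 12 to 41, 11 deep, above z 14.
- push_left (a point): Point on the plate's flat near face (plate x = -65 mm), near-left corner: y = +76, z = 20 mm. The face is bare here from y = +42 to +100 mm and from the desk up to 42 mm: the place for a closed finger to push forward.
- push_right (a point): The same on the near-right corner: y = -76, z = 20 mm of the plate; bare from y = -42 to -100 mm.
- control_panel: Black control panel in the middle of the plate's near face, carried by it: 84 mm wide (y -42 to +42), from 10 to 42 mm above the desk, 4 mm proud; its dial, rocker switch and lamp stand out up to 20 mm. Not to be touched. Origin: at desk level under the middle of the near face; axes as the plate's.
- bay: Dark steel docking frame screwed to the desk, open to the robot, no floor. Origin: on the desk, where the plate's origin comes when home (+1 mm touching the stop); x into the bay, y left, z up. Cheeks 18 mm high, inner faces at y = +-103 mm for x 20 to 66 (3 mm play each side of the plate), flaring to +-128 at x = -30 as lead-in.
- bay_stop (a point): Middle of the foot of the back stop's face (bay x = +66, y = 0, z = 0 mm); the stop is an upright sheet 224 mm wide and 47 mm high. The plate's far face (plate x = +65) ends against it.
- catch_left (a joint): Left (+y) spring catch: steel pawl on a pivot at bay x = -16, y = 130 mm, lying over the cheek, 21 to 33 mm above the desk. Rad: 0 = sprung in (at the start, and again once snapped into the plate's notch), 0.05 to 0.25 while the plate's side holds it out. The plate's far corner meets its ramp about 50 mm short of home (2 to 6 N more push); it snaps in when that side is within 3 mm of home.
- catch_right (a joint): Right (-y) spring catch, mirror image of the left one; same values.
- catch_left_nose (a point): Top of the tip of the left catch's nose (bay x = 31, y = +94, z = 33 mm when sprung in).
- catch_right_nose (a point): Top of the tip of the right catch's nose (bay x = 31, y = -94, z = 33 mm when sprung in).
- gesso_bottle: White plastic screw-cap bottle, 110 g, standing in the bay between plate and back stop: round, 45 mm across up to 51 mm, cap 37 mm across above, 66 mm high. Origin: centre of its base, z up. Grip it from above with the fingers to its left and right (along the bay's y): at least 35 mm is free there.
- coaster: Square wooden coaster of dark and light strips, 88 x 88 mm, 7 mm thick, fixed to the desk, about 0.3 m left or right of the bay's mouth (a phone lies on the other side). Origin: centre of its underside; axes along its edges, z up.
- ink_0: Bystander: dropper ink bottle 40 mm across, 70 mm high, just left of the bay. Origin: centre of its base.
- ink_2: Bystander: dropper ink bottle 40 mm across, 70 mm high, just right of the bay. Origin: centre of its base.
- grey_cup: Bystander: small stoneware cup 72 mm across, 50 mm high, right of the bay's back. Origin: centre of its base.
- white_carton: Bystander: white carton 54 x 176 x 55 mm, on the left. Origin: centre of its base.
- brush_roll: Bystander: rolled brush mat 49 x 284 x 47 mm, on the right. Origin: centre of its base.

How it is judged:
By the outcome, as a careful person would: the job done as asked, in the order asked, and still so for the second after the job is handed in, with the robot touching nothing.
It also fails if it takes over 72 s, if anything falls off the work surface, if the arm or the gripper's body presses on something with over 40 N, if the wrist force passes 120 N, or if a joint passes its speed limit or range.

### The arm

A 6-joint arm with a two-finger parallel gripper is mounted at the origin on a cart in front of the work surface, level with it; the furniture and walls round the work are solid. World frame = base frame: x ahead of the robot, y to its left, z up, the work surface at z = 0. Lengths are in m, angles in degrees, forces in N, time in s.
With the tool pointing down it reaches from about 0.35 to 0.875 m from the base axis. Payload 4.2 kg.
Tool frame: the origin (TCP) lies midway between the tips of the shut fingers; the grasp point (between the pads) lies 19 mm behind it; z points along the fingers, y is the line along which they close (so a half turn about z gives the same grasp; the last joint's range is limited). The gripper opens to 87 mm and grips with 3 to 60 N. Pads are 19 mm wide; open, the fingers measure 117 mm over their backs; the gripper's body (75 mm by 190 mm) begins 51 mm behind the grasp point.
Start: joints at [-51.36, 22.042, 0.453, 0, -68.411, -14.817], TCP at [0.252, -0.572, 0.223] pointing down, gripper open.
Joint ranges: [-179.83, 179.83], [-69.29, 118.12], [-61.27, 80.66], [-181.25, 117.63], [-171.15, -9.14], [-177.46, 177.46]. Speed limits (degrees/s): [159.86, 159.86, 180, 180, 180, 180].

### API

Orientations are given as a 3x3 rotation matrix whose columns are the frame's x, y, z axes.
In Python, from station import r gives the robot as it stands.
- The arm moves only by the shell command python3 steer.py, which reads ROWS from standard input. ROWS is a JSON object whose key "increments" holds a list of rows, 1 to 8 of them, each of 7 numbers: the opening from 0.0 (shut) to 1.0 (fully open), then dx, dy, dz in normalised numbers (1 is 0.6 m), then a rotation vector rx, ry, rz in shares of 180 degrees (1.0 is 180 degrees); each row is the pose to reach, as a shift and turn from the pose commanded when the command began, along the tool's axes at that moment; what a row does not reach only later rows make up. A row lasts 1/10 s, in which the tool goes at most 0.05 m and 8.59 degrees, less where a joint would pass 70% of its speed; a pose out of reach is approached as far as the arm can. The fingers move at their own pace and stop on an object; the grip force is fixed at half the most. Time passes only in rows, so rows that do not move let the fingers close. It prints the time, the measured TCP pose, the force, the opening and the grip force at its end. A shift or turn number past 1, either way, is cut back to 1. Input that does not fit is refused with a message, and nothing moves.
- r.sense(): the state, without advancing time (a new reading comes with each control period).
- r.capture(name): name is "side" or "top" or "wrist"; returns a dict with "pixels" (480x640x3 uint8, red, green, blue), "z_map" (480x640 float32, m along the optical axis (not along the pixel's ray), 0 where there is no reading), "K" (3x3 intrinsics, pixels), "world_from_camera" (4x4, takes a point from camera to world coordinates). Camera axes: x right, y up, looking along -z (the intrinsics and any distortion apply to the point x, -y, -z); pixel columns grow to the right and rows downward; lengths in m; the calibration is good to about 2 mm. A picture is of the moment at which its call begins.
- r.finish_job(): hands the job in; it is judged then, once.
The state is a dict: "time_s": time; "joints": joint angles; "joint_velocities": joint speeds; "effort": joint torques, N m; "tcp_pos": TCP position; "ee_rot": TCP orientation; "wrist_force": force on the tool from outside, world axes, zero at the start; "moment": the same for the moment, N m; "gripper_width": opening from 0.0 (shut) to 1.0 (fully open); "gripper_force": force on a finger pad.
Only numpy, scipy, OpenCV 4.12 (cv2) and the standard library are available. Lean on these libraries where they do the work, as an engineer would, in place of code of your own. Each camera call takes 0.05 s, during which the arm holds its last target. There are 200 camera calls.

## Working session

There is one attempt and no reset: what is moved stays moved. The work goes in short steps, Python scripts to look and compute and a shell command to move; the robot and the scene stay as the last step left them, time stands still between calls to the robot, and variables do not carry over. Pictures are saved under pics/ and viewed, at most 10 in all, crops included, and the job is handed in when it is done.

```bash
ls; mkdir -p pics; cat > h.py <<'E'
import numpy as np, cv2
from station import r
def snap(n,f):
    c=r.capture(n); cv2.imwrite(f'pics/{f}.png',c['pixels'][:,:,::-1]); np.savez(f'pics/{f}.npz',**c); return c
def px(c,u,v,z=None):
    "world point of pixel: by depth, or on plane z"
    K=c['K'];T=c['world_from_camera']
    d=np.array([(u-K[0,2])/K[0,0],-(v-K[1,2])/K[1,1],-1.])
    if z is None: s=float(c['z_map'][int(v),int(u)])
    else: s=(z-T[2,3])/(T[:3,:3]@d)[2]
    return (T[:3,:3]@d)*s+T[:3,3]
E
python3 - <<'E'
from h import *
s=r.sense(); print({k:np.round(v,3).tolist() for k,v in s.items()})
for n in('top','side'):
    c=snap(n,n+'0'); print(c['K'].round(1).tolist(),c['world_from_camera'].round(3).tolist(),[k for k in c])
E
```

```text
pics
station.py
steer.py
{'time_s': 0.0, 'joints': [-51.358, 22.091, 0.379, -0.029, -68.411, -14.816], 'joint_velocities': [-0.124, 0.031, 0.056, -0.09, -0.062, 0.019], 'effort': [-0.001, -39.066, 18.74, 4.22, 0.011, -0.0], 'tcp_pos': [0.252, -0.571, 0.221], 'ee_rot': [[-0.915, -0.404, -0.001], [-0.404, 0.915, 0.002], [0.0, 0.002, -1.0]], 'wrist_force': [-0.357, 0.147, -0.31], 'moment': [-0.008, 0.057, 0.024], 'gripper_force': 0.0, 'gripper_width': 1.001}
[[601.9, 0.0, 327.8], [0.0, 601.9, 248.1], [0.0, 0.0, 1.0]] [[0.016, 0.998, -0.067, 0.492], [-1.0, 0.017, 0.017, -0.042], [0.018, 0.066, 0.998, 1.773], [0.0, 0.0, 0.0, 1.0]] ['pixels', 'z_map', 'K', 'world_from_camera']
[[503.4, 0.0, 309.6], [0.0, 503.4, 238.6], [0.0, 0.0, 1.0]] [[1.0, -0.008, 0.025, 0.646], [0.025, 0.614, -0.789, -0.938], [-0.009, 0.789, 0.614, 0.753], [0.0, 0.0, 0.0, 1.0]] ['pixels', 'z_map', 'K', 'world_from_camera']
```

View pics/top0.png

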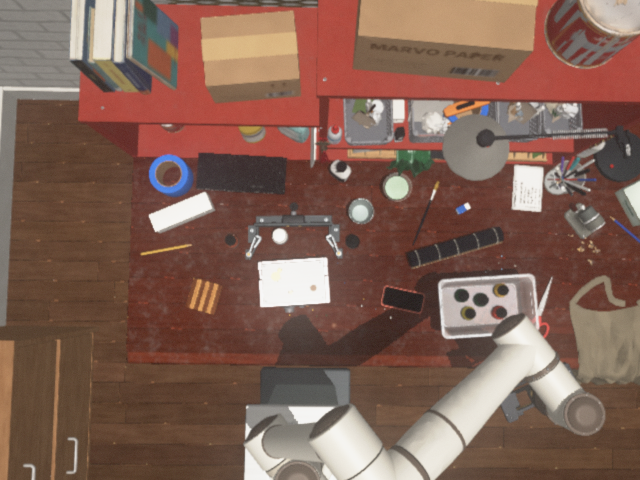

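View pics/side0.png

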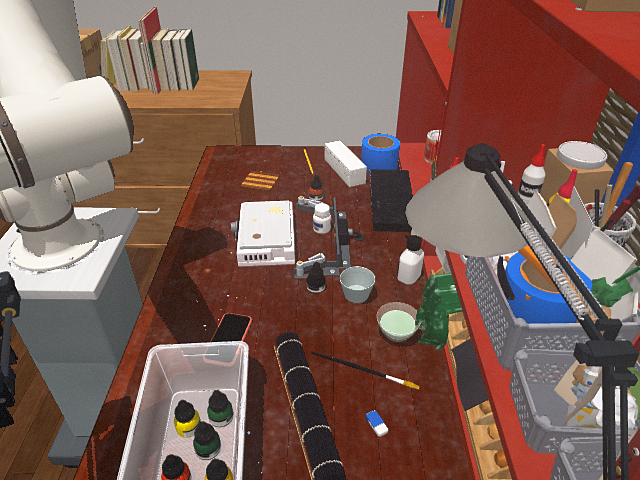

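The top view shows the plate at about (294,282), the bay stop along v≈220, the bottle cap at (280,237), the coaster at (204,296), the phone at (402,299), and the inks at (231,239) and (352,241). The side view has the bottle at (322,217). Next I'll enlarge both.

```bash
python3 - <<'E'
import cv2,numpy as np
a=cv2.imread('pics/top0.png')[205:325,180:370]; cv2.imwrite('pics/top0c.png',cv2.resize(a,None,fx=4.2,fy=4.2,interpolation=cv2.INTER_CUBIC))
b=cv2.imread('pics/side0.png')[165:300,225:385]; cv2.imwrite('pics/side0c.png',cv2.resize(b,None,fx=4,fy=4,interpolation=cv2.INTER_CUBIC))
E
```

```text
(no output)
```

View pics/top0c.png

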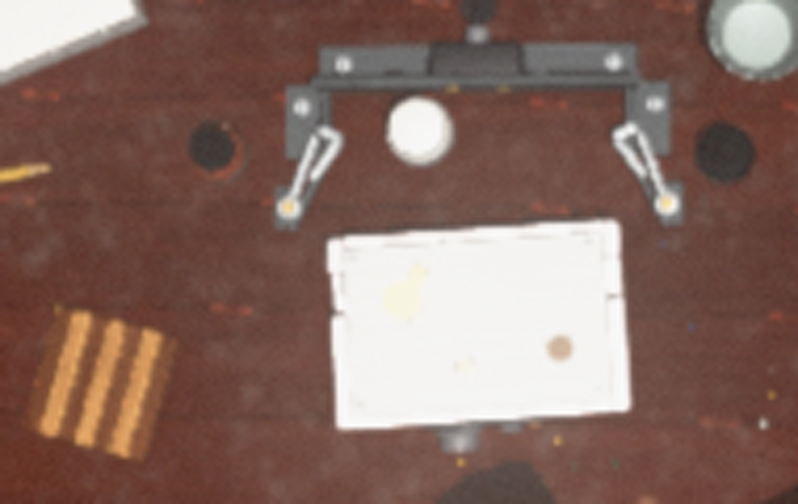

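View pics/side0c.png

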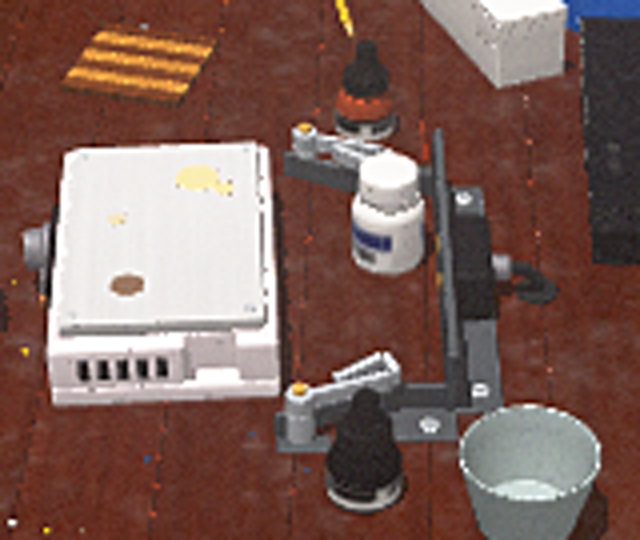

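The crops give these positions. In the top crop the plate corners are (337,429), (630,410), (328,238) and (618,220), the catch pivots (289,208) and (668,204), the cap (419,129), and the coaster corners (65,305), (175,335), (145,460) and (35,432). In the side crop the cap top is at (390,172), and the plate's right-hand foot corners are (52,402) and (280,393).

```bash
python3 - <<'E'
from h import *
L=lambda f:dict(np.load(f'pics/{f}.npz'))
t,s=L('top0'),L('side0')
T=lambda u,v:((u+.5)/4.2+180-.5,(v+.5)/4.2+205-.5)
S=lambda u,v:((u+.5)/4+225-.5,(v+.5)/4+165-.5)
def ray(c,u,v):
    p=px(c,u,v,0.);o=c['world_from_camera'][:3,3];d=p-o;return o,d/np.linalg.norm(d)
def tri(a,b):
    o1,d1=ray(t,*a);o2,d2=ray(s,*b)
    x=np.linalg.lstsq(np.c_[d1,-d2],o2-o1,rcond=None)[0];p,q=o1+d1*x[0],o2+d2*x[1]
    return ((p+q)/2).round(4),np.linalg.norm(p-q).round(4)
print('tri cap',tri(T(419,129),S(390,172)))
for n,a,b in[('pivL',(289,208),(305,128)),('pivR',(668,204),(299,390)),('coNL',(35,432),(97,30)),('coFL',(65,305),(217,40)),('coFR',(175,335),(180,103)),('coNR',(145,460),(63,83)),('plFR',(618,220),(275,345)),('plNR',(630,410),(50,350)),('inkR',(725,152),(368,400)),('inkL',(212,147),(367,48))]:
    print(n,tri(T(*a),S(*b)),'topdepth',px(t,*T(*a)).round(4))
for n,a,z in[('cap',(419,129),.066),('coc',(105,383),.007),('NL',(337,429),.042),('NR',(630,410),.042),('FL',(328,238),.042),('FR',(618,220),.042),('pivL',(289,208),.036),('pivR',(668,204),.036),('stL',(318,85),.047),('stR',(637,85),.047),('dial',(460,450),.03)]:
    print(n,px(t,*T(*a),z).round(4),'depth z',px(t,*T(*a))[2].round(3))
# plate yaw etc
E
```

```text
tri cap (array([0.6426, 0.0667, 0.0651]), np.float64(0.0046))
pivL (array([0.5882, 0.1563, 0.038 ]), np.float64(0.0029)) topdepth [0.5874 0.1575 0.0265]
pivR (array([ 0.5951, -0.1037,  0.0376]), np.float64(0.0023)) topdepth [ 0.5939 -0.1037  0.0392]
coNL (array([0.4305, 0.3313, 0.0076]), np.float64(0.0009)) topdepth [0.4303 0.3299 0.0134]
coFL (array([0.519 , 0.3127, 0.0106]), np.float64(0.0017)) topdepth [ 0.5184  0.315  -0.0015]
coFR (array([0.4991, 0.2368, 0.0054]), np.float64(0.0009)) topdepth [0.4987 0.2373 0.002 ]
coNR (array([0.4143, 0.2548, 0.0097]), np.float64(0.0045)) topdepth [0.4117 0.2559 0.0008]
plFR (array([ 0.5819, -0.0696,  0.0415]), np.float64(0.0006)) topdepth [ 0.5842 -0.0701  0.0024]
plNR (array([ 0.4548, -0.0793,  0.0442]), np.float64(0.0046)) topdepth [ 0.4526 -0.0797  0.0447]
inkR (array([ 0.6315, -0.1409,  0.0628]), np.float64(0.0059)) topdepth [ 0.6279 -0.1406  0.071 ]
inkL (array([0.6272, 0.2056, 0.0685]), np.float64(0.0037)) topdepth [0.6259 0.2064 0.0624]
cap [0.6402 0.0665 0.066 ] depth z 0.069
coc [0.4647 0.284  0.007 ] depth z 0.011
NL [0.4365 0.1194 0.042 ] depth z 0.005
NR [ 0.4525 -0.0798  0.042 ] depth z 0.045
FL [0.5664 0.1286 0.042 ] depth z -0.002
FR [ 0.5822 -0.0695  0.042 ] depth z 0.002
pivL [0.5869 0.1564 0.036 ] depth z 0.026
pivR [ 0.5941 -0.1038  0.036 ] depth z 0.039
stL [0.6709 0.1374 0.047 ] depth z 0.046
stR [ 0.6748 -0.081   0.047 ] depth z 0.043
dial [0.4231 0.036  0.03  ] depth z 0.036
```

```bash
cat >> h.py <<'E'
from scipy.spatial.transform import Rotation as Ro
def to(*tg):
    "row for each world target (x,y,z,heading of tool y in deg), from the present pose"
    s=r.sense();R=np.array(s['ee_rot']);p=np.array(s['tcp_pos'])
    for x,y,z,a in tg:
        a=np.radians(a);Y=np.array([np.cos(a),np.sin(a),0]);Z=np.array([0,0,-1.])
        G=np.c_[np.cross(Y,Z),Y,Z]
        print(np.r_[(R.T@(np.array([x,y,z])-p)).round(4),Ro.from_matrix(R.T@G).as_rotvec(degrees=True).round(2)].tolist())
E
python3 -c "
from h import *
to((.46,-.22,.22,91.4),(.625,.0665,.15,91.4))"
```

```text
[-0.3319, 0.2375, 0.002, 0.11, -0.03, 22.42]
[-0.5985, 0.4328, 0.0724, 0.11, -0.03, 22.42]
```

Units first: shifts go in shares of 0.6 m and turns go in shares of 180 degrees. So -0.332 m / 0.6 = -0.5533, 0.2375 m / 0.6 = 0.3958, 22.4 degrees / 180 = 0.1244.

```bash
echo '{"increments":[[0.72, -0.5533, 0.3958, 0.0033, 0, 0, 0.0611], [0.72, -0.5533, 0.3958, 0.0033, 0, 0, 0.1244], [0.72, -0.5533, 0.3958, 0.0033, 0, 0, 0.1244], [0.72, -0.5533, 0.3958, 0.0033, 0, 0, 0.1244], [0.72, -0.5533, 0.3958, 0.0033, 0, 0, 0.1244], [0.72, -0.5533, 0.3958, 0.0033, 0, 0, 0.1244], [0.72, -0.5533, 0.3958, 0.0033, 0, 0, 0.1244], [0.72, -0.5533, 0.3958, 0.0033, 0, 0, 0.1244]]}' | python3 steer.py
python3 -c "
from h import *
to((.625,.0665,.16,91.4))"
```

```text
time_s: 0.9
tcp_pos: [0.4536, -0.2302, 0.2205]
ee_rot: [[-1.0, -0.025, -0.0], [-0.025, 1.0, 0.0], [0.0, 0.0, -1.0]]
wrist_force: [0.0, 0.3, 0.3]
gripper_width: 0.718
gripper_force: 0.0
[-0.1787, 0.2924, 0.0605, 0.01, -0.01, 0.03]
```

To row units: 0.285 m / 0.6 = 0.475, -0.172 m / 0.6 = -0.2867.

```bash
echo '{"increments":[[0.72, -0.2867, 0.475, 0.1, 0, 0, 0], [0.72, -0.2867, 0.475, 0.1, 0, 0, 0], [0.72, -0.2867, 0.475, 0.1, 0, 0, 0], [0.72, -0.2867, 0.475, 0.1, 0, 0, 0], [0.72, -0.2867, 0.475, 0.1, 0, 0, 0], [0.72, -0.2867, 0.475, 0.1, 0, 0, 0], [0.72, -0.2867, 0.475, 0.1, 0, 0, 0], [0.72, -0.2867, 0.475, 0.1, 0, 0, 0]]}' | python3 steer.py
python3 - <<'E'
from h import *
c=snap('wrist','w1'); print(r.sense()['tcp_pos'], c['world_from_camera'].round(3).tolist())
E
```

```text
time_s: 1.7
tcp_pos: [0.6192, 0.0607, 0.1582]
ee_rot: [[-1.0, -0.029, -0.002], [-0.029, 1.0, -0.0], [0.002, -0.0, -1.0]]
wrist_force: [-0.1, 0.3, -0.1]
gripper_width: 0.721
gripper_force: 0.0
[0.61811626 0.05886431 0.1587651 ] [[-0.028, -0.967, -0.253, 0.55], [1.0, -0.028, -0.007, 0.06], [-0.001, -0.253, 0.967, 0.321], [0.0, 0.0, 0.0, 1.0]]
```

View pics/w1.png

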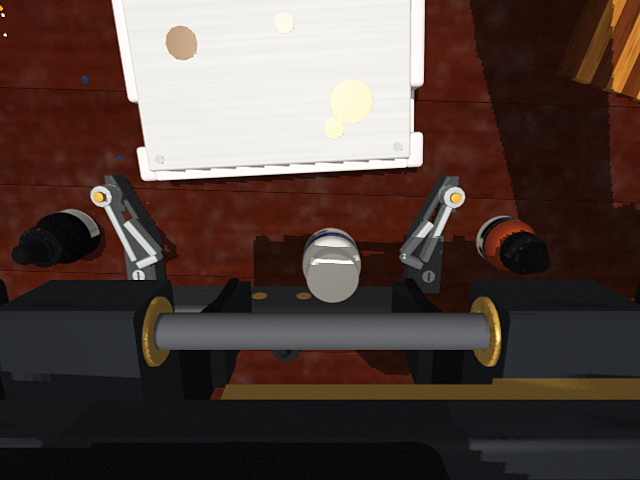

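The wrist view shows the cap's top as an ellipse centred near (332,282), the bottle body behind it at (330,240), the catch pivots at (101,196) and (456,198), and the plate's far corners at (143,178) and (420,165).

```bash
python3 - <<'E'
from h import *
c=dict(np.load('pics/w1.npz'))
for n,u,v,z in[('cap',332,282,.066),('capL',305,280,.066),('capR',359,280,.066),('capnear',332,263,.066),('capfar',332,302,.066),('pivR',101,196,.037),('pivL',456,198,.037),('FR',143,178,.042),('FL',420,165,.042),('NZr',157,258,.033),('NZl',405,258,.033)]:
    print(n,px(c,u,v,z).round(4),'depth',px(c,u,v).round(4))
to((.641,.0665,.11,91.5),(.641,.0665,.018,91.5))
E
```

```text
cap [0.6438 0.0698 0.066 ] depth [0.6442 0.0698 0.065 ]
capL [0.6429 0.0511 0.066 ] depth [0.6664 0.0489 0.0019]
capR [0.6418 0.0884 0.066 ] depth [6.655e-01 9.570e-02 6.000e-04]
capnear [0.63   0.0693 0.066 ] depth [0.6296 0.0693 0.0673]
capfar [0.6587 0.0703 0.066 ] depth [0.6593 0.0704 0.0646]
pivR [ 0.5929 -0.0994  0.037 ] depth [ 0.5928 -0.099   0.0378]
pivL [0.5871 0.1589 0.037 ] depth [0.587  0.1587 0.0378]
FR [ 0.5785 -0.0655  0.042 ] depth [ 0.5786 -0.0659  0.0412]
FL [0.564  0.1293 0.042 ] depth [0.564  0.1294 0.0416]
NZr [ 0.6403 -0.0641  0.033 ] depth [ 0.6405 -0.0644  0.0322]
NZl [0.6348 0.1265 0.033 ] depth [0.6346 0.1263 0.0339]
[-0.0232, 0.007, 0.0487, -0.04, -0.16, 0.09]
[-0.0235, 0.0071, 0.1407, -0.04, -0.16, 0.09]
```

To row units: 0.138 m / 0.6 = 0.23, -0.0245 m / 0.6 = -0.0408.

```bash
echo '{"increments":[[0.72, -0.0408, 0.0142, 0.0833, 0, 0, 0], [0.72, -0.0408, 0.0142, 0.0833, 0, 0, 0], [0.72, -0.0408, 0.0142, 0.15, 0, 0, 0], [0.72, -0.0408, 0.0142, 0.1917, 0, 0, 0], [0.72, -0.0408, 0.0142, 0.23, 0, 0, 0], [0.72, -0.0408, 0.0142, 0.23, 0, 0, 0], [0.72, -0.0408, 0.0142, 0.23, 0, 0, 0]]}' | python3 steer.py
```

```text
time_s: 2.45
tcp_pos: [0.6425, 0.0652, 0.0236]
ee_rot: [[-1.0, -0.024, 0.0], [-0.024, 1.0, -0.0], [-0.0, -0.0, -1.0]]
wrist_force: [0.0, -0.0, 1.0]
gripper_width: 0.722
gripper_force: 0.0
```

To row units: 0.002 m / 0.6 = 0.0033.

```bash
echo '{"increments":[[0.72, 0, 0.0033, 0.0033, 0, 0, 0], [0, 0, 0.0033, 0.0033, 0, 0, 0], [0, 0, 0.0033, 0.0033, 0, 0, 0], [0, 0, 0.0033, 0.0033, 0, 0, 0], [0, 0, 0.0033, 0.0033, 0, 0, 0], [0, 0, 0.0033, 0.0033, 0, 0, 0]]}' | python3 steer.py
```

```text
time_s: 3.05
tcp_pos: [0.6427, 0.0683, 0.0213]
ee_rot: [[-1.0, -0.025, 0.001], [-0.025, 1.0, 0.0], [-0.001, 0.0, -1.0]]
wrist_force: [-0.2, 1.1, 3.2]
gripper_width: 0.491
gripper_force: 30.0
```

To row units: 0.22 m / 0.6 = 0.3667, -0.11 m / 0.6 = -0.1833.

```bash
echo '{"increments":[[0, 0, 0, -0.0667, 0, 0, 0], [0, 0, 0, -0.1417, 0, 0, 0], [0, 0.0333, 0.0333, -0.1833, 0, 0, 0], [0, 0.0833, 0.1, -0.1833, 0, 0, 0], [0, 0.1333, 0.1667, -0.1833, 0, 0, 0], [0, 0.1833, 0.2333, -0.1833, 0, 0, 0], [0, 0.2333, 0.3, -0.1833, 0, 0, 0], [0, 0.2867, 0.3667, -0.1833, 0, 0, 0]]}' | python3 steer.py
python3 -c "
from h import *
to((.465,.284,.06,91.4),(.465,.284,.03,91.4))"
```

```text
time_s: 3.85
tcp_pos: [0.4641, 0.2839, 0.1304]
ee_rot: [[-1.0, -0.025, -0.0], [-0.025, 1.0, -0.0], [0.0, -0.0, -1.0]]
wrist_force: [1.0, 0.4, -1.5]
gripper_width: 0.491
gripper_force: 30.0
[-0.0009, 0.0001, 0.0704, -0.02, -0.02, 0.01]
[-0.0009, 0.0001, 0.1004, -0.02, -0.02, 0.01]
```

To row units: 0.101 m / 0.6 = 0.1683, 0.099 m / 0.6 = 0.165.

```bash
echo '{"increments":[[0, 0, 0, 0.0667, 0, 0, 0], [0, 0, 0, 0.1333, 0, 0, 0], [0, 0, 0, 0.1533, 0, 0, 0], [0, 0, 0, 0.16, 0, 0, 0], [0, 0, 0, 0.165, 0, 0, 0], [0, 0, 0, 0.1683, 0, 0, 0], [0, 0, 0, 0.1683, 0, 0, 0]]}' | python3 steer.py
python3 - <<'E'
from h import *
c=snap('side','s1')
a=c['pixels'][120:240,210:370,::-1]; cv2.imwrite('pics/s1c.png',cv2.resize(a,None,fx=4,fy=4,interpolation=cv2.INTER_CUBIC))
E
```

```text
time_s: 4.55
tcp_pos: [0.4665, 0.2831, 0.0307]
ee_rot: [[-1.0, -0.024, 0.002], [-0.024, 1.0, 0.002], [-0.002, 0.002, -1.0]]
wrist_force: [0.1, 0.6, -1.1]
gripper_width: 0.494
gripper_force: 30.0
```

View pics/s1c.png

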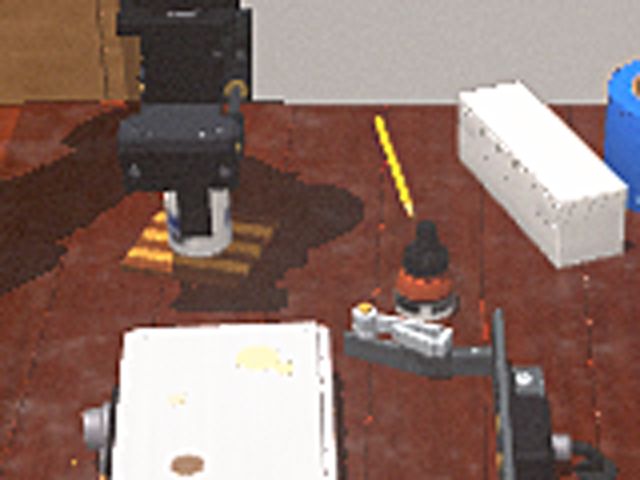

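The crop shows the upright bottle held just above the coaster, with its base around (200,250) and strip showing on every side.

To row units: 0.002 m / 0.6 = 0.0033, 0.001 m / 0.6 = 0.0017.

```bash
echo '{"increments":[[0, 0, 0, 0.0017, 0, 0, 0], [0, 0, 0, 0.0033, 0, 0, 0]]}' | python3 steer.py
```

```text
time_s: 4.8
tcp_pos: [0.466, 0.283, 0.0282]
ee_rot: [[-1.0, -0.025, 0.001], [-0.025, 1.0, 0.001], [-0.001, 0.001, -1.0]]
wrist_force: [-1.5, -0.0, 10.2]
gripper_width: 0.491
gripper_force: 30.0
```

To row units: -0.15 m / 0.6 = -0.25, -0.105 m / 0.6 = -0.175.

```bash
echo '{"increments":[[0.65, 0, 0, 0, 0, 0, 0], [0.65, 0, 0, 0, 0, 0, 0], [0.65, 0, 0, -0.05, 0, 0, 0], [0.65, 0, 0, -0.125, 0, 0, 0], [0.65, 0, 0, -0.1667, 0, 0, 0], [0, 0.05, -0.1, -0.1667, 0, 0, 0], [0, 0.0833, -0.175, -0.1667, 0, 0, 0], [0, 0.1167, -0.25, -0.1667, 0, 0, 0]]}' | python3 steer.py
python3 - <<'E'
from h import *
to((.39,.0974,.014,91.4))
c=snap('side','s2')
a=c['pixels'][130:270,200:360,::-1]; cv2.imwrite('pics/s2c.png',cv2.resize(a,None,fx=4,fy=4,interpolation=cv2.INTER_CUBIC))
E
```

```text
time_s: 5.6
tcp_pos: [0.4045, 0.1441, 0.1277]
ee_rot: [[-1.0, -0.026, 0.0], [-0.026, 1.0, 0.0], [-0.0, 0.0, -1.0]]
wrist_force: [0.9, -0.7, 1.2]
gripper_width: 0.463
gripper_force: 0.0
[0.0157, -0.0464, 0.1137, 0.02, 0.02, 0.08]
```

View pics/s2c.png

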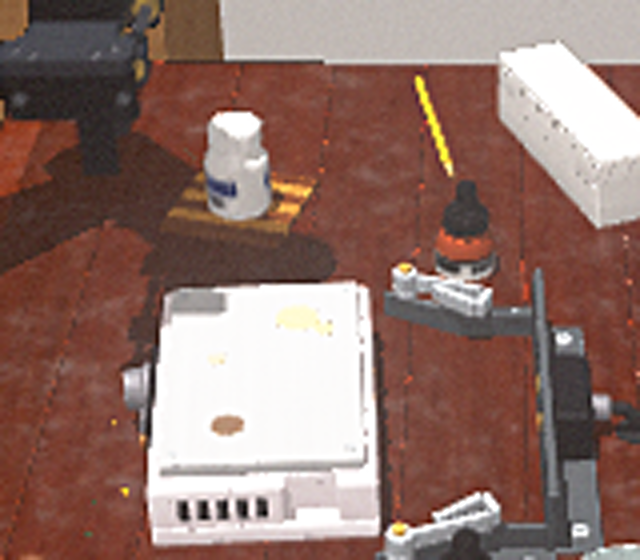

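The bottle stands upright inside the coaster, base at about (238,205), with strip visible all round it. Next I'll bring the closed fingers down behind the left corner.

```bash
echo '{"increments":[[0, 0.025, -0.0733, 0.0667, 0, 0, 0], [0, 0.025, -0.0733, 0.1333, 0, 0, 0], [0, 0.025, -0.0733, 0.1867, 0, 0, 0], [0, 0.025, -0.0733, 0.1867, 0, 0, 0], [0, 0.025, -0.0733, 0.1867, 0, 0, 0]]}' | python3 steer.py; echo '{"increments":[[0, -0.0417, 0, 0, 0, 0, 0], [0, -0.05, 0, 0, 0, 0, 0], [0, -0.0583, 0, 0, 0, 0, 0]]}' | python3 steer.py
```

```text
time_s: 6.15
tcp_pos: [0.3921, 0.1014, 0.016]
ee_rot: [[-1.0, -0.026, -0.0], [-0.026, 1.0, -0.0], [0.0, -0.0, -1.0]]
wrist_force: [0.6, 0.8, -0.1]
gripper_width: 0.023
gripper_force: 0.0
time_s: 6.45
tcp_pos: [0.4262, 0.1021, 0.0168]
ee_rot: [[-1.0, -0.024, -0.001], [-0.024, 1.0, 0.0], [0.001, 0.0, -1.0]]
wrist_force: [-6.2, 1.4, 1.4]
gripper_width: 0.002
gripper_force: 2.7
```

To row units: -0.154 m / 0.6 = -0.2567, -0.1 m / 0.6 = -0.1667.

```bash
echo '{"increments":[[0, -0.0067, 0, 0, 0, 0, 0], [0, -0.0133, 0, 0, 0, 0, 0], [0, -0.0167, 0, 0, 0, 0, 0], [0, 0.0583, 0, 0, 0, 0, 0], [0, 0.0583, -0.0833, 0, 0, 0, 0], [0, 0.0583, -0.1667, 0, 0, 0, 0], [0, 0.0583, -0.2567, 0, 0, 0, 0], [0, 0.0583, -0.2567, 0, 0, 0, 0]]}' | python3 steer.py; python3 - <<'E'
from h import *
c=snap('top','t2')
a=c['pixels'][200:325,200:370,::-1]; cv2.imwrite('pics/t2c.png',cv2.resize(a,None,fx=4.5,fy=4.5,interpolation=cv2.INTER_CUBIC))
E
```

```text
time_s: 7.25
tcp_pos: [0.3948, -0.0565, 0.0162]
ee_rot: [[-1.0, -0.018, 0.001], [-0.018, 1.0, 0.0], [-0.001, 0.0, -1.0]]
wrist_force: [-1.0, -0.0, 0.3]
gripper_width: 0.004
gripper_force: 0.0
```

View pics/t2c.png

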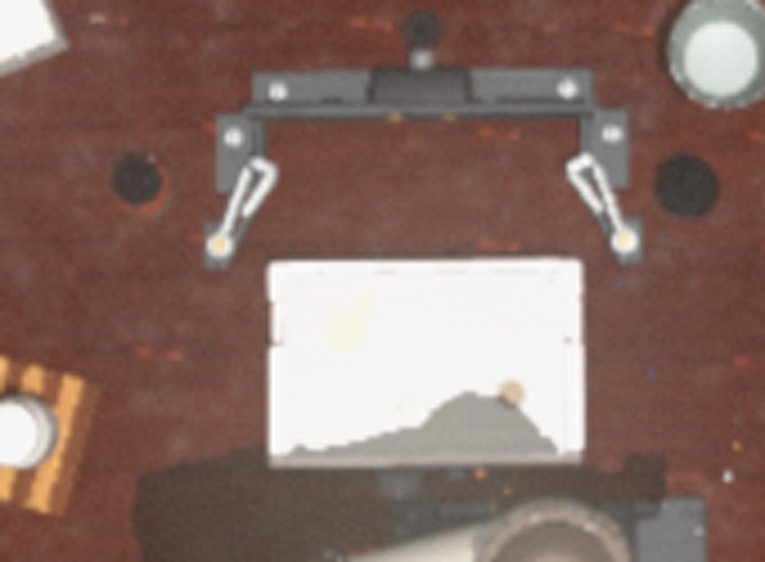

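The plate now sits square to the bay: crop corners (268,467), (583,463), (268,262), (582,259) against pivots (219,243) and (624,240), about 2 mm to the right. The bottle is upright on the coaster at (25,432).

```bash
cat >> h.py <<'E'
B0=np.array([.606,.0285]);TH=np.radians(1.4)
def bay(p): d=np.array(p[:2])-B0;c,s=np.cos(TH),np.sin(TH);return (np.array([c*d[0]+s*d[1],-s*d[0]+c*d[1]])*1000).round(1)
E
python3 - <<'E'
from h import *
c=dict(np.load('pics/t2.npz'))
for u,v in((268,467),(583,463),(268,262),(582,259)): 
    p=px(c,(u+.5)/4.5+199.5,(v+.5)/4.5+199.5,.042);print(p.round(4),bay(p))
for u,v in((219,243),(624,240)): print(bay(px(c,(u+.5)/4.5+199.5,(v+.5)/4.5+199.5,.037)))
s=r.sense();print(s['tcp_pos'],bay(s['tcp_pos']))
E
```

```text
[0.4461 0.1216 0.042 ] [-157.6   96.9]
[ 0.4518 -0.0785  0.042 ] [-156.8 -103.2]
[0.5764 0.1246 0.042 ] [-27.2  96.8]
[ 0.5818 -0.0758  0.042 ] [ -26.8 -103.7]
[-14.5 128.6]
[ -14.5 -130.9]
[ 0.39546424 -0.05523147  0.01623905] [-212.5  -78.6]
```

To row units: 0.154 m / 0.6 = 0.2567, -0.051 m / 0.6 = -0.085.

```bash
echo '{"increments":[[0, -0.0633, 0, 0, 0, 0, 0], [0, -0.075, 0, 0, 0, 0, 0], [0, -0.085, 0, 0, 0, 0, 0], [0, -0.085, 0, 0, 0, 0, 0], [0, -0.0167, 0, 0, 0, 0, 0], [0, -0.0167, 0.0833, 0, 0, 0, 0], [0, -0.0167, 0.1667, 0, 0, 0, 0], [0, -0.0167, 0.2567, 0, 0, 0, 0]]}' | python3 steer.py | sed -n 2,4p; echo '{"increments":[[0, -0.05, 0, 0, 0, 0, 0], [0, -0.0633, 0, 0, 0, 0, 0], [0, -0.0767, 0, 0, 0, 0, 0], [0, -0.0767, 0, 0, 0, 0, 0]]}' | python3 steer.py | sed -n 2,4p; python3 -c "
from h import *
print(bay(r.sense()['tcp_pos']))"
```

```text
tcp_pos: [0.4016, 0.0998, 0.0163]
ee_rot: [[-1.0, -0.025, 0.003], [-0.025, 1.0, 0.002], [-0.003, 0.002, -1.0]]
wrist_force: [1.8, 0.2, 0.7]
tcp_pos: [0.4467, 0.0974, 0.0151]
ee_rot: [[-1.0, -0.022, -0.001], [-0.022, 1.0, -0.0], [0.001, -0.0, -1.0]]
wrist_force: [-1.8, -0.0, -0.4]
[-157.6   72.8]
```

To row units: -0.148 m / 0.6 = -0.2467, 0.042 m / 0.6 = 0.07.

```bash
echo '{"increments":[[0, 0.07, 0, 0, 0, 0, 0], [0, 0.07, -0.0833, 0, 0, 0, 0], [0, 0.07, -0.1667, 0, 0, 0, 0], [0, 0.07, -0.2467, 0, 0, 0, 0], [0, 0.0117, -0.2467, 0, 0, 0, 0], [0, 0, -0.2467, 0, 0, 0, 0], [0, -0.0133, -0.2467, 0, 0, 0, 0], [0, -0.0133, -0.2467, 0, 0, 0, 0]]}' | python3 steer.py | sed -n 2,4p; echo '{"increments":[[0, 0.07, 0, 0, 0, 0, 0], [0, 0.07, 0.0833, 0, 0, 0, 0], [0, 0.07, 0.1667, 0, 0, 0, 0], [0, 0.07, 0.25, 0, 0, 0, 0], [0, 0.0117, 0.25, 0, 0, 0, 0], [0, 0, 0.25, 0, 0, 0, 0], [0, -0.01, 0.25, 0, 0, 0, 0], [0, -0.01, 0.25, 0, 0, 0, 0]]}' | python3 steer.py | sed -n 2,4p; python3 -c "
from h import *
print(bay(r.sense()['tcp_pos']))
snap('top','t3')"
```

```text
tcp_pos: [0.4567, -0.0503, 0.0149]
ee_rot: [[-1.0, -0.023, -0.004], [-0.023, 1.0, -0.001], [0.004, -0.001, -1.0]]
wrist_force: [-3.7, -1.3, -1.0]
tcp_pos: [0.4611, 0.0999, 0.0154]
ee_rot: [[-1.0, -0.023, -0.0], [-0.023, 1.0, 0.0], [0.0, 0.0, -1.0]]
wrist_force: [-0.2, -0.9, -1.1]
[-143.1   74.9]
```

```bash
cat >> h.py <<'E'
def plate(c):
    "plate's far edge in bay axes from the top picture: x at left/right corner (mm), skew deg, lateral mid"
    im=c['pixels'].astype(int);w=(im.min(2)>170)
    P=[];
    for u in range(262,326):
        col=np.where(w[222:300,u])[0]
        if len(col)>10: P.append(bay(px(c,u,222+col[0]-.5,.045)))
    P=np.array(P);k=np.polyfit(P[:,1],P[:,0],1);k=np.polyfit(*P[abs(np.polyval(k,P[:,1])-P[:,0])<3].T[::-1],1)
    v=int(c.get('row',0)) 
    print('far edge x left %.1f right %.1f skew %.1f deg n %d'%(np.polyval(k,98),np.polyval(k,-102),-np.degrees(k[0]),len(P)))
E
python3 -c "
from h import *
for f in('t2','t3'): plate(dict(np.load(f'pics/{f}.npz')))"
```

```text
far edge x left -26.7 right -27.2 skew -0.1 deg n 64
far edge x left 0.4 right -8.9 skew -2.7 deg n 64
```

To row units: -0.15 m / 0.6 = -0.25, -0.005 m / 0.6 = -0.0083.

```bash
echo '{"increments":[[0, 0.07, 0, 0, 0, 0, 0], [0, 0.07, -0.0833, 0, 0, 0, 0], [0, 0.07, -0.1667, 0, 0, 0, 0], [0, 0.07, -0.25, 0, 0, 0, 0], [0, 0.0167, -0.25, 0, 0, 0, 0], [0, 0.005, -0.25, 0, 0, 0, 0], [0, -0.0083, -0.25, 0, 0, 0, 0], [0, -0.0083, -0.25, 0, 0, 0, 0]]}' | python3 steer.py | sed -n 2,4p; echo '{"increments":[[0, 0.07, 0, 0, 0, 0, 0], [0, 0.07, 0.0833, 0, 0, 0, 0], [0, 0.07, 0.1667, 0, 0, 0, 0], [0, 0.07, 0.25, 0, 0, 0, 0], [0, 0.0117, 0.25, 0, 0, 0, 0], [0, 0, 0.25, 0, 0, 0, 0], [0, -0.0083, 0.25, 0, 0, 0, 0], [0, -0.0083, 0.25, 0, 0, 0, 0]]}' | python3 steer.py | sed -n 2,4p; python3 -c "
from h import *
print(bay(r.sense()['tcp_pos']))
plate(snap('top','t4'))"
```

```text
tcp_pos: [0.4679, -0.0498, 0.0148]
ee_rot: [[-1.0, -0.023, -0.004], [-0.023, 1.0, -0.001], [0.004, -0.001, -1.0]]
wrist_force: [-3.5, -1.5, -0.7]
tcp_pos: [0.4702, 0.1003, 0.0151]
ee_rot: [[-1.0, -0.023, -0.002], [-0.023, 1.0, -0.0], [0.002, -0.0, -1.0]]
wrist_force: [-2.4, 0.8, -0.6]
[-134.    75.1]
far edge x left 8.7 right 2.7 skew -1.7 deg n 64
```

To row units: -0.15 m / 0.6 = -0.25, -0.1 m / 0.6 = -0.1667.

```bash
echo '{"increments":[[0, 0.07, 0, 0, 0, 0, 0], [0, 0.07, -0.0833, 0, 0, 0, 0], [0, 0.07, -0.1667, 0, 0, 0, 0], [0, 0.07, -0.25, 0, 0, 0, 0], [0, 0.0167, -0.25, 0, 0, 0, 0], [0, 0.005, -0.25, 0, 0, 0, 0], [0, -0.01, -0.25, 0, 0, 0, 0], [0, -0.01, -0.25, 0, 0, 0, 0]]}' | python3 steer.py | sed -n 2,4p;  python3 -c "
from h import *
print(bay(r.sense()['tcp_pos']))
plate(snap('top','t5'))"
```

```text
tcp_pos: [0.4795, -0.0494, 0.015]
ee_rot: [[-1.0, -0.024, -0.003], [-0.024, 1.0, -0.001], [0.003, -0.001, -1.0]]
wrist_force: [-3.0, -0.6, -1.1]
[-128.4  -74.8]
far edge x left 9.4 right 14.4 skew 1.4 deg n 64
```

To row units: 0.15 m / 0.6 = 0.25, -0.006 m / 0.6 = -0.01.

```bash
cat >> h.py <<'E'
def lat(c):
    w=(c['pixels'].astype(int).min(2)>150);o=[]
    for v in range(258,285,3):
        u=np.where(w[v,245:345])[0]+245
        if len(u)>20: o.append((bay(px(c,u[0]-.5,v,.042))[1],bay(px(c,u[-1]+.5,v,.042))[1]))
    print('sides',np.median(o,0))
E
echo '{"increments":[[0, 0.07, 0, 0, 0, 0, 0], [0, 0.07, 0.0833, 0, 0, 0, 0], [0, 0.07, 0.1667, 0, 0, 0, 0], [0, 0.07, 0.25, 0, 0, 0, 0], [0, 0.0083, 0.25, 0, 0, 0, 0], [0, -0.0017, 0.25, 0, 0, 0, 0], [0, -0.01, 0.25, 0, 0, 0, 0], [0, -0.01, 0.25, 0, 0, 0, 0]]}' | python3 steer.py | sed -n 2,4p;  python3 -c "
from h import *
print(bay(r.sense()['tcp_pos']))
c=snap('top','t6');plate(c);lat(c);lat(dict(np.load('pics/t2.npz')))"
```

```text
tcp_pos: [0.4834, 0.1003, 0.0156]
ee_rot: [[-1.0, -0.023, 0.0], [-0.023, 1.0, 0.0], [-0.0, 0.0, -1.0]]
wrist_force: [0.3, 0.4, 0.6]
[-120.8   74.8]
far edge x left 24.8 right 14.0 skew -3.1 deg n 64
sides [  90.1 -105. ]
sides [  95.9 -102.4]
```

To row units: -0.152 m / 0.6 = -0.2533, -0.1 m / 0.6 = -0.1667.

```bash
sed -i 's/range(262,326)/range(276,316)/' h.py; python3 -c "
from h import *
for f in('t2','t5','t6'): plate(dict(np.load(f'pics/{f}.npz')))"
echo '{"increments":[[0, 0.07, 0, 0, 0, 0, 0], [0, 0.07, -0.0833, 0, 0, 0, 0], [0, 0.07, -0.1667, 0, 0, 0, 0], [0, 0.07, -0.2533, 0, 0, 0, 0], [0, 0.0167, -0.2533, 0, 0, 0, 0], [0, 0.005, -0.2533, 0, 0, 0, 0], [0, -0.0067, -0.2533, 0, 0, 0, 0], [0, -0.0067, -0.2533, 0, 0, 0, 0]]}' | python3 steer.py | sed -n 2,4p;  python3 -c "
from h import *
print(bay(r.sense()['tcp_pos']))
c=snap('top','t7');plate(c);lat(c)"
```

```text
far edge x left -26.4 right -27.9 skew -0.4 deg n 40
far edge x left 8.7 right 14.8 skew 1.7 deg n 40
far edge x left 25.7 right 13.1 skew -3.6 deg n 40
tcp_pos: [0.4873, -0.0518, 0.0145]
ee_rot: [[-1.0, -0.022, -0.007], [-0.022, 1.0, -0.001], [0.007, -0.001, -1.0]]
wrist_force: [-4.1, -1.0, -1.1]
[-120.6  -77.4]
far edge x left 22.5 right 21.1 skew -0.4 deg n 40
sides [  97.35 -102.25]
```

To row units: 0.152 m / 0.6 = 0.2533, 0.1 m / 0.6 = 0.1667.

```bash
echo '{"increments":[[0, 0.07, 0, 0, 0, 0, 0], [0, 0.07, 0.0833, 0, 0, 0, 0], [0, 0.07, 0.1667, 0, 0, 0, 0], [0, 0.07, 0.2533, 0, 0, 0, 0], [0, 0.0083, 0.2533, 0, 0, 0, 0], [0, -0.0067, 0.2533, 0, 0, 0, 0], [0, -0.015, 0.2533, 0, 0, 0, 0], [0, -0.015, 0.2533, 0, 0, 0, 0]]}' | python3 steer.py | sed -n 2,4p;  python3 -c "
from h import *
print(bay(r.sense()['tcp_pos']))
c=snap('top','t8');plate(c);lat(c)"
```

```text
tcp_pos: [0.4934, 0.1011, 0.0145]
ee_rot: [[-1.0, -0.023, -0.005], [-0.023, 1.0, -0.001], [0.005, -0.001, -1.0]]
wrist_force: [-5.8, 3.7, -0.5]
[-110.8   75.4]
far edge x left 33.0 right 21.3 skew -3.4 deg n 40
sides [  50.1 -102.1]
```

To row units: -0.152 m / 0.6 = -0.2533, -0.1 m / 0.6 = -0.1667.

```bash
echo '{"increments":[[0, 0.07, 0, 0, 0, 0, 0], [0, 0.07, -0.0833, 0, 0, 0, 0], [0, 0.07, -0.1667, 0, 0, 0, 0], [0, 0.07, -0.2533, 0, 0, 0, 0], [0, 0.0167, -0.2533, 0, 0, 0, 0], [0, 0.005, -0.2533, 0, 0, 0, 0], [0, -0.005, -0.2533, 0, 0, 0, 0], [0, -0.005, -0.2533, 0, 0, 0, 0]]}' | python3 steer.py | sed -n 2,4p;  python3 -c "
from h import *
print(bay(r.sense()['tcp_pos']))
c=snap('top','t9');plate(c);lat(c)"
```

```text
tcp_pos: [0.5, -0.0508, 0.0145]
ee_rot: [[-1.0, -0.023, -0.006], [-0.023, 1.0, -0.001], [0.006, -0.0, -1.0]]
wrist_force: [-3.7, -1.9, -0.7]
[-107.9  -76.7]
far edge x left 34.0 right 32.7 skew -0.4 deg n 40
sides [101.6 -33. ]
```

To row units: 0.152 m / 0.6 = 0.2533, -0.007 m / 0.6 = -0.0117.

```bash
echo '{"increments":[[0, 0.07, 0, 0, 0, 0, 0], [0, 0.07, 0.0833, 0, 0, 0, 0], [0, 0.07, 0.1667, 0, 0, 0, 0], [0, 0.07, 0.2533, 0, 0, 0, 0], [0, 0.0083, 0.2533, 0, 0, 0, 0], [0, -0.005, 0.2533, 0, 0, 0, 0], [0, -0.0117, 0.2533, 0, 0, 0, 0], [0, -0.0117, 0.2533, 0, 0, 0, 0]]}' | python3 steer.py | sed -n 2,4p;  python3 -c "
from h import *
print(bay(r.sense()['tcp_pos']))
c=snap('top','t10');plate(c)"
```

```text
tcp_pos: [0.5049, 0.1017, 0.0149]
ee_rot: [[-1.0, -0.023, -0.002], [-0.023, 1.0, 0.0], [0.002, 0.0, -1.0]]
wrist_force: [-3.5, 2.0, -0.9]
[-99.3  75.7]
far edge x left 44.1 right 35.2 skew -2.5 deg n 40
```

To row units: -0.152 m / 0.6 = -0.2533, -0.1 m / 0.6 = -0.1667.

```bash
echo '{"increments":[[0, 0.07, 0, 0, 0, 0, 0], [0, 0.07, -0.0833, 0, 0, 0, 0], [0, 0.07, -0.1667, 0, 0, 0, 0], [0, 0.07, -0.2533, 0, 0, 0, 0], [0, 0.0167, -0.2533, 0, 0, 0, 0], [0, 0.0017, -0.2533, 0, 0, 0, 0], [0, -0.0067, -0.2533, 0, 0, 0, 0], [0, -0.0067, -0.2533, 0, 0, 0, 0]]}' | python3 steer.py | sed -n 2,4p;  python3 -c "
from h import *
print(bay(r.sense()['tcp_pos']))
c=snap('top','t11');plate(c)"
```

```text
tcp_pos: [0.5117, -0.0505, 0.0147]
ee_rot: [[-1.0, -0.024, -0.005], [-0.024, 1.0, -0.001], [0.005, -0.001, -1.0]]
wrist_force: [-3.4, -1.6, -0.5]
[-96.2 -76.7]
far edge x left 45.6 right 44.3 skew -0.4 deg n 40
```

To row units: 0.152 m / 0.6 = 0.2533, -0.006 m / 0.6 = -0.01.

```bash
echo '{"increments":[[0, 0.07, 0, 0, 0, 0, 0], [0, 0.07, 0.0833, 0, 0, 0, 0], [0, 0.07, 0.1667, 0, 0, 0, 0], [0, 0.07, 0.2533, 0, 0, 0, 0], [0, 0.0083, 0.2533, 0, 0, 0, 0], [0, -0.005, 0.2533, 0, 0, 0, 0], [0, -0.01, 0.2533, 0, 0, 0, 0], [0, -0.01, 0.2533, 0, 0, 0, 0]]}' | python3 steer.py | sed -n 2,4p;  python3 -c "
from h import *
print(bay(r.sense()['tcp_pos']))
c=snap('top','t12');plate(c)"
```

```text
tcp_pos: [0.5161, 0.1011, 0.0154]
ee_rot: [[-1.0, -0.023, 0.0], [-0.023, 1.0, 0.0], [-0.0, 0.0, -1.0]]
wrist_force: [-1.4, -0.0, -1.0]
[-88.1  74.7]
far edge x left 55.1 right 46.6 skew -2.4 deg n 40
```

To row units: -0.152 m / 0.6 = -0.2533, -0.1 m / 0.6 = -0.1667.

```bash
echo '{"increments":[[0, 0.07, 0, 0, 0, 0, 0], [0, 0.07, -0.0833, 0, 0, 0, 0], [0, 0.07, -0.1667, 0, 0, 0, 0], [0, 0.07, -0.2533, 0, 0, 0, 0], [0, 0.0167, -0.2533, 0, 0, 0, 0], [0, 0.0017, -0.2533, 0, 0, 0, 0], [0, -0.0067, -0.2533, 0, 0, 0, 0], [0, -0.0067, -0.2533, 0, 0, 0, 0]]}' | python3 steer.py | sed -n 2,4p;  python3 -c "
from h import *
print(bay(r.sense()['tcp_pos']))
c=snap('top','t13');plate(c)"
```

```text
tcp_pos: [0.5212, -0.0507, 0.0147]
ee_rot: [[-1.0, -0.023, -0.005], [-0.023, 1.0, -0.001], [0.005, -0.001, -1.0]]
wrist_force: [-4.3, -1.1, -0.6]
[-86.7 -77.1]
far edge x left 57.1 right 55.9 skew -0.4 deg n 40
```

To row units: 0.152 m / 0.6 = 0.2533, 0.1 m / 0.6 = 0.1667.

```bash
echo '{"increments":[[0, 0.07, 0, 0, 0, 0, 0], [0, 0.07, 0.0833, 0, 0, 0, 0], [0, 0.07, 0.1667, 0, 0, 0, 0], [0, 0.07, 0.2533, 0, 0, 0, 0], [0, 0.0083, 0.2533, 0, 0, 0, 0], [0, -0.005, 0.2533, 0, 0, 0, 0], [0, -0.0083, 0.2533, 0, 0, 0, 0], [0, -0.0083, 0.2533, 0, 0, 0, 0]]}' | python3 steer.py | sed -n 2,4p;  python3 -c "
from h import *
print(bay(r.sense()['tcp_pos']))
c=snap('top','t14');plate(c)"
```

```text
tcp_pos: [0.5254, 0.1014, 0.0155]
ee_rot: [[-1.0, -0.023, 0.001], [-0.023, 1.0, 0.0], [-0.001, 0.0, -1.0]]
wrist_force: [0.3, -0.9, -0.0]
[-78.8  74.9]
far edge x left 64.3 right 56.6 skew -2.2 deg n 40
```

Units first: shifts go in shares of 0.6 m and turns go in shares of 180 degrees. So -0.152 m / 0.6 = -0.2533, -0.05 m / 0.6 = -0.0833.

```bash
echo '{"increments":[[0, 0.07, 0, 0, 0, 0, 0], [0, 0.07, -0.0833, 0, 0, 0, 0], [0, 0.07, -0.1667, 0, 0, 0, 0], [0, 0.07, -0.2533, 0, 0, 0, 0], [0, 0.0167, -0.2533, 0, 0, 0, 0], [0, 0.0017, -0.2533, 0, 0, 0, 0], [0, -0.005, -0.2533, 0, 0, 0, 0], [0, -0.005, -0.2533, 0, 0, 0, 0]]}' | python3 steer.py | sed -n 1,4p;  python3 -c "
from h import *
print(bay(r.sense()['tcp_pos']))
c=snap('top','t15');plate(c)"
```

```text
time_s: 21.1
tcp_pos: [0.5296, -0.0501, 0.0148]
ee_rot: [[-1.0, -0.023, -0.005], [-0.023, 1.0, -0.001], [0.005, -0.0, -1.0]]
wrist_force: [-3.8, -2.1, -0.3]
[-78.3 -76.7]
far edge x left 61.4 right 65.9 skew 1.3 deg n 40
```

To row units: 0.152 m / 0.6 = 0.2533, 0.1 m / 0.6 = 0.1667.

```bash
echo '{"increments":[[0, 0.07, 0, 0, 0, 0, 0], [0, 0.07, 0.0833, 0, 0, 0, 0], [0, 0.07, 0.1667, 0, 0, 0, 0], [0, 0.07, 0.2533, 0, 0, 0, 0], [0, 0.0083, 0.2533, 0, 0, 0, 0], [0, 0, 0.2533, 0, 0, 0, 0], [0, -0.005, 0.2533, 0, 0, 0, 0], [0, -0.0083, 0.2533, 0, 0, 0, 0]]}' | python3 steer.py | sed -n 2,4p;  python3 -c "
from h import *
print(bay(r.sense()['tcp_pos']))
c=snap('top','t16');plate(c)"
```

```text
tcp_pos: [0.5294, 0.1016, 0.0145]
ee_rot: [[-1.0, -0.022, -0.007], [-0.022, 1.0, -0.001], [0.007, -0.001, -1.0]]
wrist_force: [-10.9, 3.4, 2.7]
[-74.8  74.9]
far edge x left 65.8 right 64.5 skew -0.4 deg n 40
```

To row units: -0.152 m / 0.6 = -0.2533, -0.1 m / 0.6 = -0.1667.

```bash
echo '{"increments":[[0, 0.07, 0, 0, 0, 0, 0], [0, 0.07, -0.0833, 0, 0, 0, 0], [0, 0.07, -0.1667, 0, 0, 0, 0], [0, 0.07, -0.2533, 0, 0, 0, 0], [0, 0.0133, -0.2533, 0, 0, 0, 0], [0, 0.0033, -0.2533, 0, 0, 0, 0], [0, 0, -0.2533, 0, 0, 0, 0], [0, -0.0033, -0.2533, 0, 0, 0, 0]]}' | python3 steer.py | sed -n 1,4p;  python3 -c "
from h import *
print(bay(r.sense()['tcp_pos']))
c=snap('top','t17');plate(c)"
```

```text
time_s: 22.8
tcp_pos: [0.5337, -0.0508, 0.0144]
ee_rot: [[-1.0, -0.022, -0.01], [-0.022, 1.0, -0.001], [0.01, -0.001, -1.0]]
wrist_force: [-9.4, -3.1, 4.6]
[-74.2 -77.5]
far edge x left 68.7 right 67.4 skew -0.4 deg n 40
```

To row units: 0.152 m / 0.6 = 0.2533, 0.1 m / 0.6 = 0.1667.

```bash
echo '{"increments":[[0, 0.07, 0, 0, 0, 0, 0], [0, 0.07, 0.0833, 0, 0, 0, 0], [0, 0.07, 0.1667, 0, 0, 0, 0], [0, 0.07, 0.2533, 0, 0, 0, 0], [0, 0.0083, 0.2533, 0, 0, 0, 0], [0, 0, 0.2533, 0, 0, 0, 0], [0, -0.0033, 0.2533, 0, 0, 0, 0], [0, -0.0067, 0.2533, 0, 0, 0, 0]]}' | python3 steer.py | sed -n 2,4p;  python3 -c "
from h import *
print(bay(r.sense()['tcp_pos']))
c=snap('top','t18');plate(c)"
```

```text
tcp_pos: [0.5296, 0.1013, 0.013]
ee_rot: [[-1.0, -0.022, -0.018], [-0.022, 1.0, -0.004], [0.018, -0.004, -1.0]]
wrist_force: [-20.4, 7.7, 6.2]
[-74.6  74.6]
far edge x left 68.7 right 67.4 skew -0.4 deg n 40
```

To row units: -0.152 m / 0.6 = -0.2533, -0.1 m / 0.6 = -0.1667.

```bash
echo '{"increments":[[0, 0.07, 0, 0, 0, 0, 0], [0, 0.07, -0.0833, 0, 0, 0, 0], [0, 0.07, -0.1667, 0, 0, 0, 0], [0, 0.07, -0.2533, 0, 0, 0, 0], [0, 0.01, -0.2533, 0, 0, 0, 0], [0, 0.0017, -0.2533, 0, 0, 0, 0], [0, -0.0017, -0.2533, 0, 0, 0, 0], [0, -0.005, -0.2533, 0, 0, 0, 0]]}' | python3 steer.py | sed -n 1,4p;  python3 -c "
from h import *
print(bay(r.sense()['tcp_pos']))
c=snap('top','t19');plate(c)"
```

```text
time_s: 24.5
tcp_pos: [0.5335, -0.0521, 0.0129]
ee_rot: [[-0.999, -0.02, -0.026], [-0.02, 1.0, -0.003], [0.026, -0.003, -1.0]]
wrist_force: [-20.2, -4.5, 9.7]
[-74.4 -78.8]
far edge x left 68.7 right 67.4 skew -0.4 deg n 40
```

Both corners now stop dead at about 20 N, so the plate should be home. I'll back off, rise and look.

To row units: -0.17 m / 0.6 = -0.2833, 0.05 m / 0.6 = 0.0833.

```bash
echo '{"increments":[[0, 0.0833, 0, 0, 0, 0, 0], [0, 0.1167, 0, -0.0667, 0, 0, 0], [0, 0.1167, 0.05, -0.15, 0, 0, 0], [0, 0.1167, 0.1, -0.2333, 0, 0, 0], [0, 0.0833, 0.1267, -0.2833, 0, 0, 0], [0, 0.0667, 0.1267, -0.2833, 0, 0, 0]]}' | python3 steer.py | sed -n 1,4p;  python3 -c "
from h import *
c=snap('top','t20');plate(c)
w=snap('wrist','w2')
a=c['pixels'][205:305,180:370,::-1];a=cv2.resize(a,(570,300),interpolation=cv2.INTER_CUBIC)
b=cv2.resize(w['pixels'][:200,60:640-60,::-1],(780,300),interpolation=cv2.INTER_CUBIC)
o=np.zeros((600,780,3),np.uint8);o[:300,:570]=a;o[300:]=b;cv2.imwrite('pics/fin.png',o)"
```

```text
time_s: 25.15
tcp_pos: [0.5091, 0.0291, 0.1924]
ee_rot: [[-0.999, -0.029, 0.017], [-0.029, 1.0, 0.005], [-0.017, 0.004, -1.0]]
wrist_force: [0.8, 0.4, -0.1]
far edge x left 68.7 right 67.4 skew -0.4 deg n 40
```

View pics/fin.png

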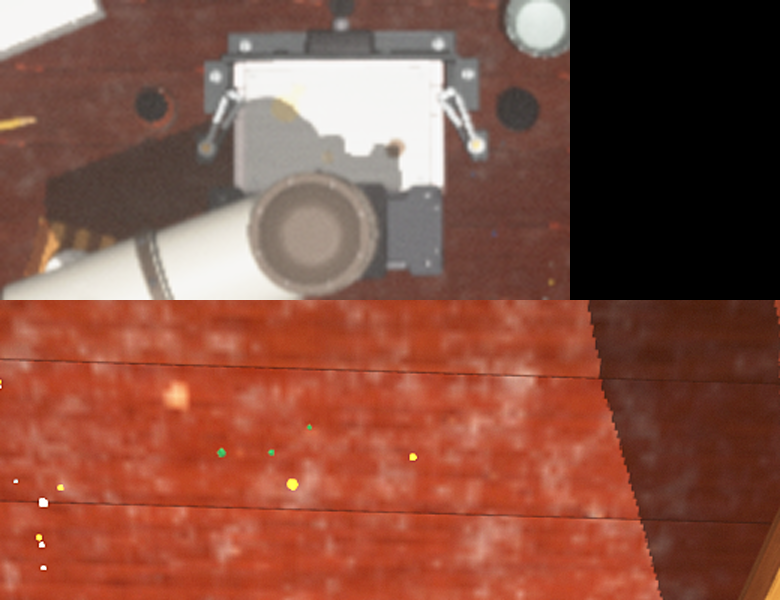

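The plate's far edge lies along the stop in the top picture, v≈60, with the catches at (235,95) and (448,95). I can't tell whether they have snapped in at this resolution, so I'll take a closer wrist view over them.

To row units: -0.1 m / 0.6 = -0.1667, -0.05 m / 0.6 = -0.0833.

```bash
echo '{"increments":[[0, -0.0833, 0, 0, 0, 0, 0], [0, -0.1667, -0.005, 0.05, 0, 0, 0], [0, -0.1667, -0.005, 0.05, 0, 0, 0], [0, -0.1667, -0.005, 0.05, 0, 0, 0], [0, -0.1667, -0.005, 0.05, 0, 0, 0]]}' | python3 steer.py | sed -n 1,4p;  python3 -c "
from h import *
w=snap('wrist','w3')['pixels'];v=np.load('pics/w1.npz')['pixels']
f=lambda p,u:cv2.resize(p[160:300,u:u+180,::-1],(390,300),interpolation=cv2.INTER_CUBIC)
cv2.imwrite('pics/fin2.png',np.vstack([np.hstack([f(v,60),f(v,345)]),np.hstack([f(w,60),f(w,345)])]))"
```

```text
time_s: 25.75
tcp_pos: [0.6031, 0.0249, 0.155]
ee_rot: [[-1.0, -0.024, -0.002], [-0.024, 1.0, -0.0], [0.002, -0.0, -1.0]]
wrist_force: [-0.5, 0.5, 0.1]
```

View pics/fin2.png

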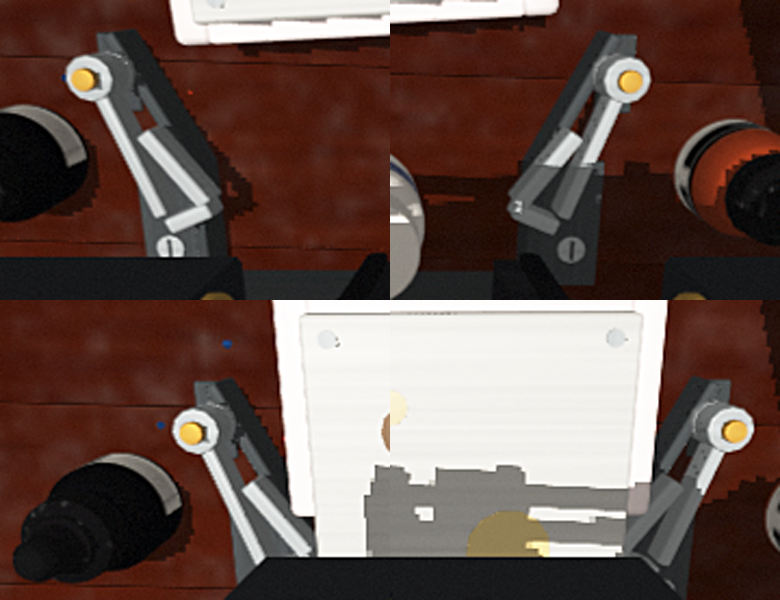

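In the close view both catch noses, at (313,550) and (632,545), lie inside the line of the body's sides at x≈290 and 645, in the notches. Their arms are at about the same angle as when sprung in at the start. The arm is clear of everything, so I'm handing in.

```bash
python3 -c "
from h import *
print(r.finish_job())"
```

```text
the job is handed in; nothing more can be done
None
```

I handed the job in at about 26 s of robot time: the bottle is upright on the coaster, the plate is against the back stop, and in the last wrist view both catches sit in its side notches; no verdict came back.

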